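# Cross-tighten the grain mill's cover plate

### The job

The cover plate of the wooden grain mill on the pantry counter is held by four wing nuts; one is already tight (its wings lie crosswise to those of the three slack ones). Tighten the three slack nuts fully, a bit less than a quarter turn clockwise each, in cross order so that the plate seats evenly: first the nut diagonally opposite the tight one, then the other two one after the other. Leave all four tight and let go.

Things in the scene. Friction and masses are not known exactly. Their poses are not given: they have to be found in the camera images.
- nut_a_wings (a point): Wing nut A (slack at the start): dark steel, two wings forming one flat upright blade 54 mm long, 9 mm thick, 34 mm high, on a round hub 26 mm across, 12 mm high. Point: on the nut's axis, 10 mm below the wings' top edge, 40 mm above the cover plate. x along the wings, y across them, z up; turns with the nut. The blade is full depth (24 mm below the point) only over its middle 36 mm.
- nut_a (a joint): Turn of wing nut A in rad: grows as it is turned clockwise seen from above; 0 is slack (a stop), 1.5 is fully tight (a stop). It turns with light friction (0.06 N m), stays where it is left and does not move up or down.
- nut_b_wings (a point): Wing nut B (slack at the start): dark steel, two wings forming one flat upright blade 54 mm long, 9 mm thick, 34 mm high, on a round hub 26 mm across, 12 mm high. Point: on the nut's axis, 10 mm below the wings' top edge, 40 mm above the cover plate. x along the wings, y across them, z up; turns with the nut. The blade is full depth (24 mm below the point) only over its middle 36 mm.
- nut_b (a joint): Turn of wing nut B in rad: grows as it is turned clockwise seen from above; 0 is slack (a stop), 1.5 is fully tight (a stop). It turns with light friction (0.06 N m), stays where it is left and does not move up or down.
- nut_c_wings (a point): Wing nut C (slack at the start): dark steel, two wings forming one flat upright blade 54 mm long, 9 mm thick, 34 mm high, on a round hub 26 mm across, 12 mm high. Point: on the nut's axis, 10 mm below the wings' top edge, 40 mm above the cover plate. x along the wings, y across them, z up; turns with the nut. The blade is full depth (24 mm below the point) only over its middle 36 mm.
- nut_c (a joint): Turn of wing nut C in rad: grows as it is turned clockwise seen from above; 0 is slack (a stop), 1.5 is fully tight (a stop). It turns with light friction (0.06 N m), stays where it is left and does not move up or down.
- nut_d_wings (a point): Wing nut D (the one that is already tight at the start): dark steel, two wings forming one flat upright blade 54 mm long, 9 mm thick, 34 mm high, on a round hub 26 mm across, 12 mm high. Point: on the nut's axis, 10 mm below the wings' top edge, 40 mm above the cover plate. x along the wings, y across them, z up; turns with the nut. The blade is full depth (24 mm below the point) only over its middle 36 mm.
- nut_d (a joint): Turn of wing nut D in rad: grows as it is turned clockwise seen from above; 0 is slack (a stop), 1.5 is fully tight (a stop). It turns with light friction (0.06 N m), stays where it is left and does not move up or down.
- mill: Fixed grain mill: round beech drum 244 mm across with a square 172 mm metal cover plate, top 100 mm above the table, low feed ring in its middle (6 mm). Origin: centre of the underside; x and y along the plate's edges. The four wing nuts stand at the corners of a 110 mm square about its centre; which nut is at which corner changes.

How it is judged (in metres and radians):
On the way, in this order (a step that is already met when the one before it is completed fails the run):
1. the nut diagonally opposite the tight one is tightened (1.2 rad or more) while the other two are still slack (below 0.6 rad) and the first is still tight (((horizontal distance between nut_a_wings and nut_d_wings above 0.133 m and value of joint each of nut_a, nut_d above 1.2 rad and value of joint each of nut_b, nut_c below 0.6 rad) or (horizontal distance between nut_b_wings and nut_d_wings above 0.133 m and value of joint each of nut_b, nut_d above 1.2 rad and value of joint each of nut_a, nut_c below 0.6 rad) or (horizontal distance between nut_c_wings and nut_d_wings above 0.133 m and value of joint each of nut_c, nut_d above 1.2 rad and value of joint each of nut_a, nut_b below 0.6 rad))), for 0.2 s.
2. with that diagonal pair tight, one of the other two is tightened (((horizontal distance between nut_a_wings and nut_d_wings above 0.133 m and value of joint each of nut_a, nut_d above 1.2 rad and value of joint any of nut_b, nut_c above 1.2 rad) or (horizontal distance between nut_b_wings and nut_d_wings above 0.133 m and value of joint each of nut_b, nut_d above 1.2 rad and value of joint any of nut_a, nut_c above 1.2 rad) or (horizontal distance between nut_c_wings and nut_d_wings above 0.133 m and value of joint each of nut_c, nut_d above 1.2 rad and value of joint any of nut_a, nut_b above 1.2 rad))), for 0.2 s.
At the end, for the whole second after the job is handed in: All four wing nuts stand tight, each at 1.2 rad or more of its 1.5 rad turn, and are at rest and released (value of joint each of nut_a, nut_b, nut_c, nut_d above 1.2 rad and velocity of joint nut_a between -0.1 and 0.1 rad/s and velocity of joint nut_b between -0.1 and 0.1 rad/s and velocity of joint nut_c between -0.1 and 0.1 rad/s and velocity of joint nut_d between -0.1 and 0.1 rad/s); the robot touches nothing.
It also fails if it takes over 58 s, if anything falls off the work surface, if the arm or the gripper's body presses on something with over 40 N, if the wrist force passes 120 N, or if a joint passes its speed limit or range.

### The arm

A 6-joint arm with a two-finger parallel gripper is mounted at the origin on the work surface. World frame = base frame: x ahead of the robot, y to its left, z up, the work surface at z = 0. Lengths are in m, angles in degrees, forces in N, time in s.
With the tool pointing down it reaches from about 0.375 to 0.75 m from the base axis. Payload 9 kg.
Tool frame: the origin (TCP) lies where the fingers leave the gripper's body, on its centre line; the fingertips stand 73 mm ahead of it and the grasp point (between the pads) lies 54 mm ahead of it (robot.tip_reach is the distance from the TCP to the fingertips, in m); z points along the fingers, y is the line along which they close (so a half turn about z gives the same grasp; the last joint's range is limited). The gripper opens to 85 mm and grips with 20 to 120 N. Pads are 22 mm wide; open, the fingers measure 114 mm over their backs; the gripper's body (76 mm by 85 mm) begins 54 mm behind the grasp point. The pads swing forward as they close: fully open they stand 13 mm farther back than shut.
Start: joints at [-85.984, 5.964, 5.575, 89.605, 0, 77.527], TCP at [0.17, -0.575, 0.304] pointing down, gripper open.
Joint ranges: [-171.21, 171.21], [-48.23, 106.86], [-62.78, 66.21], [-105.2, 120.99], [-86.42, 89.51], [-180, 180]. Speed limits (degrees/s): [127.2, 127.2, 147.25, 180, 180, 180].

### API

Orientations are given as [roll, pitch, yaw] about the fixed x, y, z axes, in that order (R = Rz(yaw) Ry(pitch) Rx(roll)).
In Python, from plant import robot gives the robot as it stands. Calls block until the motion is done:
- robot.move_pose(position, orientation): joint-space move of the TCP to a pose.
- robot.line_to(position, vel=0.15, rotation=None, guard=None): straight line of the TCP; rotation=None keeps the orientation; vel is the mean speed in m/s. With guard (N) it stops when the force on the tool has changed by that much, and returns True; else False.
- robot.goto_joints(angles): joint-space move.
- robot.set_gripper(opening): finger opening in m; the grip force is fixed at half the most; returns when the fingers have stopped.
- robot.pause(seconds).
- robot.ik(position, orientation): joint angles nearest the present ones, or None.
- robot.observe(): the state.
- robot.grab_frame(name): name is "side" or "top" or "wrist"; returns the picture (400x640x3 uint8, blue, green, red); there is no depth.
- robot.get_calibration(name): a dict with "vertical_fov" (degrees; the focal length in pixels is half the picture's height over the tangent of half this angle, whatever the lens; pixels are square), "cx", "cy" (the principal point, pixels), "k1" (the pictures are not rectified: a ray, as slopes to the right and down, at radius r is drawn at 1 + k1 r^2 times it, then the intrinsics apply), "rvec" (rotation vector, rad) and "tvec" (3), from world to camera coordinates, as OpenCV has them. Camera axes: x right, y down, z forward; pixel columns grow to the right and rows downward; lengths in m; the calibration is good to about 2 mm. A picture is of the moment at which its call begins: read the wrist's pose just before it. get_calibration takes no time and is no camera call; for the wrist camera it gives the pose at the moment of the call.
A pose or a line that the arm cannot do raises robot.IKError and nothing moves.
- robot.job_done(): hands the job in; it is judged then, once.
The state is a dict: "time": time; "q": joint angles; "qvel": joint speeds; "joint_torque": joint torques, N m; "tool_pos": TCP position; "tcp_rot": TCP orientation; "ft_force": force on the tool from outside, world axes, zero at the start; "torque": the same for the moment, N m; "gripper_width": finger opening in m; "gripper_force": force on a finger pad.
Only numpy, scipy, OpenCV 4.12 (cv2) and the standard library are available. Lean on these libraries where they do the work, as an engineer would, in place of code of your own. Each camera call takes 0.05 s, during which the arm holds its last target. There are 200 camera calls.

## Working session

There is one attempt and no reset: what is moved stays moved. The work goes in short steps, each a Python script; the robot and the scene stay as the last script left them, time stands still between calls to the robot, and variables do not carry over. Pictures are saved under pics/ and viewed, at most 10 in all, crops included, and the job is handed in when it is done.

```bash
ls; mkdir -p pics
python3 - <<'E'
from plant import robot
import cv2
for n in("top","side"):
    f=robot.grab_frame(n);cv2.imwrite(f"pics/{n}0.png",f);print(n,robot.get_calibration(n))
o=robot.observe();print(o["time"],o["tool_pos"],o["tcp_rot"],o["gripper_width"],robot.tip_reach)
E
```

```text
pics
top {'vertical_fov': 54.224607391442525, 'cx': 324.87568658151395, 'cy': 199.501937654796, 'k1': -0.0863506142493526, 'rvec': array([ 2.12771033, -2.18165903,  0.08177386]), 'tvec': array([0.07441732, 0.57862509, 0.68018065])}
side {'vertical_fov': 47.80966518857916, 'cx': 314.8004784049903, 'cy': 203.59264510985935, 'k1': -0.05592985081951617, 'rvec': array([ 2.25390801, -0.32833309,  0.14390706]), 'tvec': array([-0.512045  ,  0.22177647,  0.56752033])}
0.1 [ 0.17031624 -0.57509256  0.30317904] [-1.79931140e+02 -1.44996703e-02  1.64900443e+01] 0.08556155684663773 0.0726
```

View pics/top0.png

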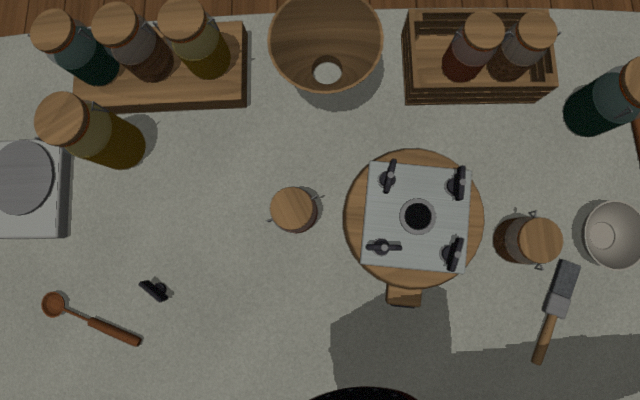

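The top view shows the mill at about (417,215). The slack nuts are at (389,177), (458,183) and (453,253), and the tight one is at (383,246), so the nut at (458,183) goes first. Next I measure the plate and the blades.

```bash
cat > h.py <<'E'
import cv2,numpy as np
from plant import robot
def rays(c,uv):
    f=200/np.tan(np.radians(c["vertical_fov"]/2))
    K=np.array([[f,0,c["cx"]],[0,f,c["cy"]],[0,0,1]])
    n=cv2.undistortPoints(np.float64(uv).reshape(-1,1,2),K,np.array([c["k1"],0,0,0.]))[:,0]
    R=cv2.Rodrigues(c["rvec"])[0]
    return -R.T@c["tvec"], np.c_[n,np.ones(len(n))]@R
def plane(c,uv,z):
    o,d=rays(c,uv); return (o+d*((z-o[2])/d[:,2])[:,None])[:,:2]
E
python3 - <<'E'
from h import *
f=cv2.imread("pics/top0.png");c=robot.get_calibration("top")
print("cam",rays(c,[[320,200]])[0])
hsv=cv2.cvtColor(f,cv2.COLOR_BGR2HSV)
roi=np.zeros(f.shape[:2],np.uint8);cv2.circle(roi,(415,217),66,255,-1)
m=cv2.inRange(hsv,(0,0,90),(180,50,255))&roi
m=cv2.morphologyEx(m,cv2.MORPH_OPEN,np.ones((3,3)))
k=max(cv2.findContours(m,0,1)[0],key=cv2.contourArea)
hull=cv2.convexHull(k)
q=cv2.approxPolyN(hull,4)[0] if hasattr(cv2,"approxPolyN") else 0
P=plane(c,q,.1);print(q.tolist(),P,P.mean(0),[np.linalg.norm(P[i]-P[i-1]) for i in range(4)])
d=cv2.inRange(hsv,(0,0,0),(180,255,60))&roi
for b in cv2.findContours(d,0,1)[0]:
    if cv2.contourArea(b)<40: continue
    r=cv2.minAreaRect(plane(c,b,.14).astype(np.float32)*1000)
    print(cv2.boundingRect(b),r)
cv2.imwrite("pics/crop.png",cv2.resize(f[140:290,335:495],None,fx=3.7,fy=3.7,interpolation=2))
E
```

```text
cam [0.50643134 0.04102188 0.73812949]
[[472, 170], [465, 274], [359, 264], [369, 160]] [[ 0.61582228 -0.18725779]
 [ 0.44594336 -0.16579215]
 [ 0.46686687  0.00537789]
 [ 0.63699603 -0.01665939]] [ 0.54140713 -0.09108286] [np.float64(0.1719073577787732), np.float64(0.17122972777947887), np.float64(0.17244412443138002), np.float64(0.1715504969358754)]
(366, 239, 36, 16) ((494.8026428222656, -30.399280548095703), (53.20802307128906, 22.688650131225586), 88.5069351196289)
(442, 237, 21, 35) ((482.8321228027344, -131.93479919433594), (26.62261199951172, 52.96768569946289), 71.00483703613281)
(405, 203, 26, 27) ((539.8513793945312, -84.21907806396484), (38.429901123046875, 40.00358581542969), 87.53599548339844)
(447, 167, 18, 34) ((588.8303833007812, -145.36935424804688), (26.020610809326172, 51.81071472167969), 83.05435180664062)
(380, 159, 17, 35) ((603.5068359375, -40.496337890625), (22.436546325683594, 54.764957427978516), 81.8399429321289)
```

View pics/crop.png

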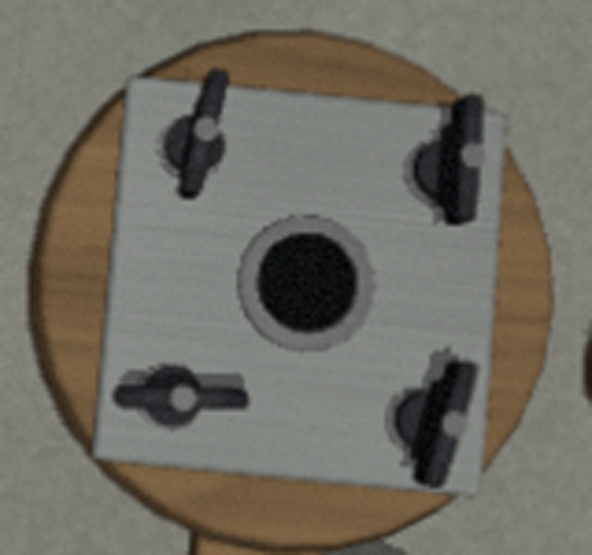

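View pics/side0.png

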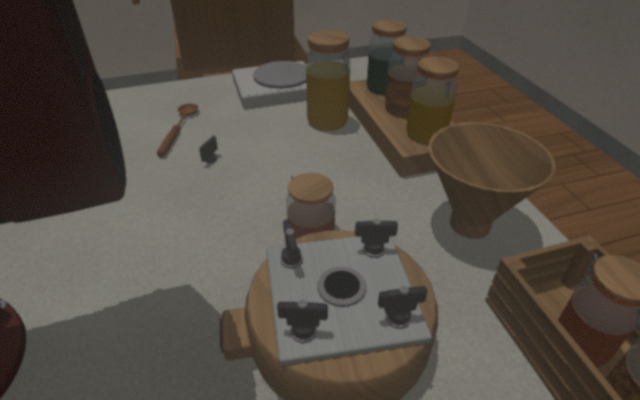

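The crop shows the four blades clearly, with the tight one at crop (180,397) and differing slack angles. The side view confirms the surroundings are low and well clear. The plate sides come out at 171–172 mm, which matches the given 172. Next I compute the nut axes and blade angles, then move above the first nut and check with the wrist camera.

```bash
cat >> h.py <<'E'
C=np.array([.5414,-.0911]);ex=np.array([.992,-.125]);ey=np.array([.125,.992])
N={"TL":C+.055*(ex+ey),"TR":C+.055*(ex-ey),"BR":C+.055*(-ex-ey),"BL":C+.055*(-ex+ey)}
E
python3 - <<'E'
from h import *
c=robot.get_calibration("top")
E={"TL":[(217,75),(188,192)],"TR":[(478,98),(471,222)],"BR":[(473,364),(442,485)],"BL":[(118,397),(246,398)]}
for k,e in E.items():
    p=plane(c,np.array(e)/3.7+[334.6,139.6],.15);d=p[0]-p[1]
    print(k,N[k],p.mean(0),np.hypot(*d),np.degrees(np.arctan2(d[1],d[0])))
robot.set_gripper(.055)
p=[*N["TR"],.28]
j=robot.ik(p,[180,0,173]);print(j)
if j is not None and abs(j[5])<40:
    robot.move_pose(p,[180,0,173])
    cw=robot.get_calibration("wrist");f=robot.grab_frame("wrist");cv2.imwrite("pics/w1.png",f)
    import pickle;pickle.dump(cw,open("w1.pkl","wb"))
    o=robot.observe();print(o["time"],o["q"],o["tool_pos"],o["tcp_rot"])
    print("cam",rays(cw,[[320,200]]))
E
```

```text
TL [ 0.602835 -0.043415] [ 0.60179918 -0.0421953 ] 0.0503179839874178 -16.12911752003621
TR [ 0.589085 -0.152535] [ 0.5879161  -0.15396646] 0.051772798892871896 -6.8214838740100365
BR [ 0.479965 -0.138785] [ 0.48023166 -0.14087881] 0.05051839007476606 -17.400070343341284
BL [ 0.493715 -0.029665] [ 0.49416693 -0.02960897] 0.051681690076234944 88.05316020526332
[-26.81400978   7.24214595   4.45618844  87.21404249   0.
 -19.81400978]
2.6917 [-2.68870608e+01  7.24426504e+00  4.45895776e+00  8.72120858e+01
 -6.54266149e-03 -1.97897662e+01] [ 0.58890396 -0.15332254  0.2800047 ] [-1.79992961e+02  2.37826074e-04  1.72902705e+02]
cam (array([ 0.51634885, -0.14445879,  0.35004359]), array([[ 0.28028846, -0.0184152 , -0.95993176]]))
```

View pics/w1.png

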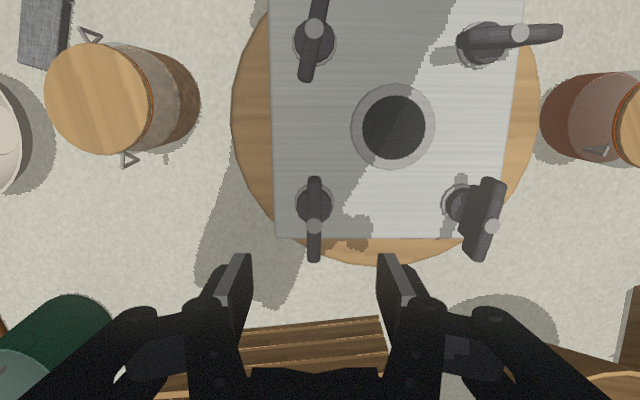

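The wrist view shows the first nut's blade upright at x≈314, centred between the fingers, with its bolt tip at (314,226). The left far nut's tip is at (492,226). I'll check those positions and then tighten the first nut.

```bash
cat >> h.py <<'E'
def tighten(k,th,turn=82):
    x,y=N[k];zg=.197
    robot.set_gripper(.055)
    robot.move_pose([x,y,.25],[180,0,th+180])
    hit=robot.line_to([x,y,zg],vel=.1,guard=15)
    if hit: print("contact!",robot.observe()["tool_pos"]);return
    robot.set_gripper(0.0)
    o=robot.observe();print("grip",o["time"],o["gripper_width"],o["gripper_force"],o["ft_force"],o["torque"])
    q=np.array(o["q"])
    for i in range(1,5):
        q2=q.copy();q2[5]+=turn*i/4;robot.goto_joints(q2)
    o=robot.observe();print("turned",o["time"],o["tcp_rot"],o["ft_force"],o["torque"],o["gripper_width"])
    robot.set_gripper(.055)
    robot.line_to([*o["tool_pos"][:2],.25],vel=.15)
    print("up",robot.observe()["time"])
E
python3 - <<'E'
from h import *
import pickle;c=pickle.load(open("w1.pkl","rb"))
print(plane(c,[[314,226],[492,226],[520,32],[315,28]],.152))
for a,b in [((314,178),(314,262)),((505,183),(482,262)),((455,37),(562,31))]:
    p=plane(c,[a,b],.15);d=p[1]-p[0];print(np.hypot(*d),np.degrees(np.arctan2(d[1],d[0])))
tighten("TR",-7.5)
E
```

```text
[[ 0.59004334 -0.15382586]
 [ 0.60381867 -0.04507644]
 [ 0.4945814  -0.03108959]
 [ 0.48083565 -0.13965834]]
0.05442122742075364 -7.11984971138657
0.052570836348976066 -14.421587985438288
0.05956560875047264 87.57579955980363
grip 4.325 0.008064184758889795 61.13708674907684 [-1.79922184 -4.92336487  4.51117911] [-0.88031827  0.35361488 -0.02131097]
turned 6.0583 [1.79931288e+02 8.78110692e-02 9.08648516e+01] [ 3.40958177  0.34919951 -0.57856386] [-0.04033671 -0.79614792 -0.08422797] 0.007737783177981708
up 7.0667
```

The grip width was 8 mm on the 9 mm blade, with low forces and an 82° turn. I'll do the other two nuts and then look.

Run:
```python
from h import *
for k in N: N[k]=N[k]+[.0006,-.0008]
tighten("TL",-15.5)
tighten("BR",-17.5)
robot.move_pose([.45,-.12,.33],[180,0,173]);cv2.imwrite("pics/w2.png",robot.grab_frame("wrist"))
f=robot.grab_frame("top");cv2.imwrite("pics/t2.png",f);print(robot.observe()["time"])
```

```text
grip 9.4833 0.007683732191313626 60.31608581542969 [-1.91626084 -1.89732296  6.08148472] [-0.33209161  0.36243518 -0.08186602]
turned 11.2167 [1.79988540e+02 8.93837907e-02 8.29910867e+01] [-3.63414385 -4.88402635  3.69800125] [-0.94954527  0.96974107  1.39300995] 0.00729033447900165
up 12.225
grip 15.075 0.008038806531461915 60.60120105743408 [-0.74125228 -1.31738791  4.30452767] [-0.30801537  0.21637239 -0.05425676]
turned 16.8083 [1.79996340e+02 1.15384709e-01 8.08985120e+01] [-5.90929668 -4.38539541  3.32997773] [-0.92851359  1.09375154  1.96184314] 0.00782734274098466
up 17.8167
19.35
```

View pics/w2.png

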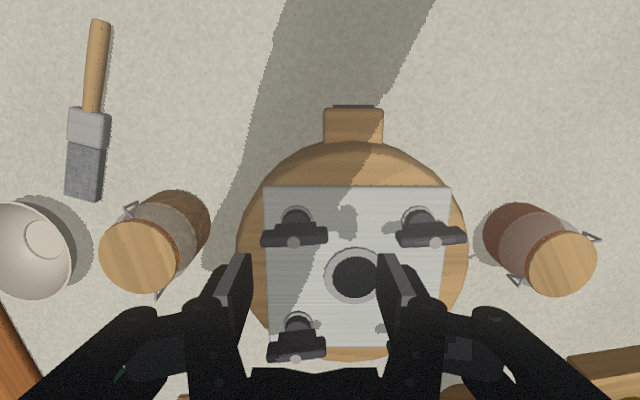

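The wrist view shows three nuts crosswise, at (293,238), (430,235) and (297,348). The fourth is hidden behind the gripper, so I'll check it in the top view.

Run:
```python
from h import *
robot.move_pose([.35,-.4,.33],[180,0,173])
f=robot.grab_frame("top");cv2.imwrite("pics/t3.png",cv2.resize(f[140:290,335:495],None,fx=3.7,fy=3.7,interpolation=2));print(robot.observe()["time"])
```

```text
20.5417
```

View pics/t3.png

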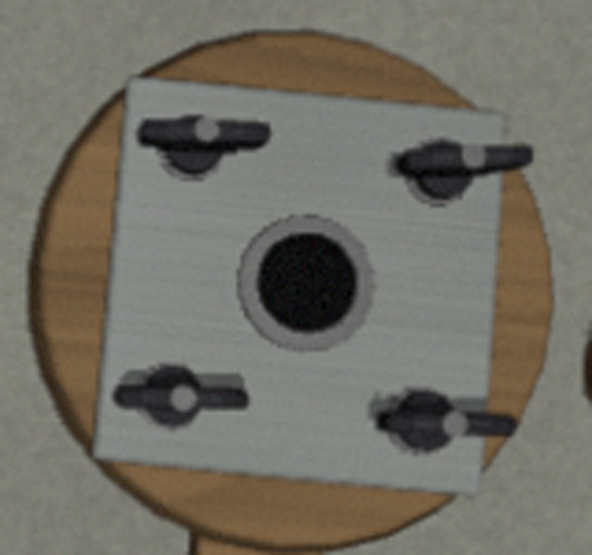

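The top view shows all four blades crosswise, at crop (203,132), (465,158), (448,424) and (180,397). Each is within a few degrees of its stop, and the arm is clear.

```bash
python3 -c "
from plant import robot
robot.pause(.3);print(robot.job_done())"
```

```text
the job is handed in; nothing more can be done
None
```

I tightened the three slack nuts in cross order, starting with the one diagonally opposite the tight nut, then released them, moved the arm clear and handed the job in at about 21 s; it returned no verdict, but the last top view shows all four tight.

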